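Put tub, glass and peg box back on their own mats by way of the spare trivet

ROBOT

A 6-joint arm with a two-finger parallel gripper is mounted at the origin on the work surface. World frame = base frame: x ahead of the robot, y to its left, z up, the work surface at z = 0. Lengths are in m, angles in rad, forces in N, time in s.
With the tool pointing down it reaches from about 0.425 to 0.95 m from the base axis. Payload 3.5 kg.
Tool frame: the origin (TCP) lies between the finger pads; the fingertips stand 22 mm ahead of it and the grasp point (between the pads) lies 3 mm ahead of it (ctrl.nose_length is the z of the fingertips in the tool frame, in m); z points along the fingers, y is the line along which they close (so a half turn about z gives the same grasp; the last joint's range is limited). The gripper opens to 85 mm and grips with 20 to 120 N. Pads are 22 mm wide; open, the fingers measure 114 mm over their backs; the gripper's body (76 mm by 85 mm) begins 54 mm behind the grasp point. The pads swing forward as they close: fully open they stand 13 mm farther back than shut.
Start: joints at [1.066, 0.286, 1.577, -0, 1.279, -0.15], TCP at [0.234, 0.633, 0.253] pointing down, gripper open.
Joint ranges: [-2.77, 2.77], [-0.9, 2.22], [0.21, 2.48], [-1.53, 4.67], [0.24, 2.81], [-2.84, 2.84]. Speed limits (rad/s): [2.79, 2.79, 3.14, 3.14, 3.14, 3.14].

INTERFACE

Orientations are given as a unit quaternion [x, y, z, w].
In Python, from plant import ctrl gives the robot as it stands. The module is installed in compiled form; this text tells all that it offers.
- The arm moves only by the tool send_rows, never from a script. Its argument "rows" is text: rows parted by semicolons, each of 7 numbers parted by spaces: the turn, a rotation vector about the tool's x, y, z in fractions of the full range, 1 being 120 degrees, then the shift along the tool's x, y, z in a scale on which 1.0 is 600 mm, then the opening, from -1 (shut) to 1 (fully open). A call has 1 to 8 rows; each row is the pose to reach, as a shift and turn from the pose commanded when the call began, along the tool's axes at that moment; what a row does not reach only later rows make up. A row lasts 1/8 s, in which the tool goes at most 62.5 mm and 10.7 degrees, less where a joint would pass 70% of its speed; a pose out of reach is approached as far as the arm can. A call with a gripper value outside its range is refused whole. The fingers move at their own pace and stop on an object; "grip_force" is the grip in N (left out, the last holds). Time passes only in rows, so rows that repeat a pose let the fingers close. It gives the time, the measured TCP pose, the force, the opening and the grip force at its end, in the units of the state.
- ctrl.get_state(): the state, without advancing time (a new reading comes with each control period).
- ctrl.read_camera(name): name is "scene" or "top" or "wrist"; returns a dict with "color" (400x640x3 uint8, red, green, blue), "fx", "fy", "cx", "cy" (pixels), "D" ([k1, k2, p1, p2, k3] as OpenCV has them; the pictures are not rectified), "extrinsics" (4x4, takes a point from world to camera coordinates). Camera axes: x right, y down, z forward; pixel columns grow to the right and rows downward; lengths in m; the calibration is good to about 2 mm. A picture is of the moment at which its call begins. There is no depth.
- ctrl.sign_off(): hands the job in; it is judged then, once.
Trained networks look in a picture, given as the dict that the camera call returned (one of the last four; its "shot" number tells which), for a name from the list of things; names that differ only in an ending like _2 or _b are one class to them, and where a whole thing is asked for, a point or a joint stands for the part that bears it (a point fixed in the world has none). Each returns a list of dicts, best first, with "p" (0 to 1); they miss things now and then, are a little off and sometimes report something else, mostly with a low value. They report only what shows in the picture. A call takes as long as a camera call. They do not tell look-alikes from the thing itself.
- ctrl.look_for(picture, target): "position" ([x, y, z] in m, in the coordinates of the camera as it stood for that picture, good to about 4 mm: the middle of the surface that is visible of it).
The state is a dict: "time": time; "qpos": joint angles; "dq": joint speeds; "joint_efforts": joint torques, N m; "eef_pos": TCP position; "tcp_rot": TCP orientation; "contact_force": force on the tool from outside, world axes, zero at the start; "wrist_torque": the same for the moment, N m; "opening": opening from 0.0 (shut) to 1.0 (fully open); "finger_force": force on a finger pad.
Only numpy, scipy, OpenCV 4.12 (cv2) and the standard library are available. Lean on these libraries where they do the work, as an engineer would, in place of code of your own. Each camera call takes 0.05 s, during which the arm holds its last target. There are 200 camera calls.

TASK

The detergent tub, the glass and the peg box are standing on each other's mats: put the tub in the middle of the square mat, the glass in the middle of the round mat, and the peg box in the middle of the oblong mat, lying lengthways along it, all upright. Park one of them in the middle of the empty six-sided cork trivet on the way, because their wet undersides must never be set down on the bare painted wood. Leave the clothespegs where they lie.

Things in the scene. Friction and masses are not known exactly. Their poses are not given: they have to be found in the camera images.
- tub: closed white plastic detergent tub: body square, 80 x 80 mm, 74 mm high, with a round ribbed twist cap 50 mm across centred on top, 76 to 100 mm above the underside; the cap is tight (does not turn), so the tub can be carried by it; about 0.45 kg. Origin at the centre of the underside, z up, x and y along the sides. Starts on the round mat
- glass: empty clear drinking glass, open at the top, 95 mm high, 62 mm across the rim and tapering to 50 mm at the foot, wall 4 mm, about 0.2 kg. Origin at the centre of the underside, z up. Starts in the middle of the oblong mat, to within about 1 cm
- pegbox: closed oblong plastic peg box, 112 mm (x) by 54 mm (y), grey body 36 mm high with a slightly smaller fixed white lid on it, 47 mm high over all, about 0.22 kg. Origin at the centre of the underside, x along its length, z up. Starts in the middle of the square mat, to within about 1 cm
- square_mat: square dark rubber mat, 122 x 122 mm, 8 mm thick, fixed to the cabinet top: the home of the tub. Origin at the centre of its underside, on the cabinet top (its top is at z = 8 mm)
- round_mat: round dark rubber mat, 126 mm across, 8 mm thick, fixed: the home of the glass. Origin at the centre of its underside
- oblong_mat: oblong dark rubber mat, 150 mm (x) by 90 mm (y), 8 mm thick, fixed: the home of the peg box. Origin at the centre of its underside, x along its length
- trivet: six-sided cork trivet, 124 mm across the flats, 8 mm thick, fixed, empty at the start: the spare spot. Origin at the centre of its underside
- peg1: bystander: one of three wooden clothespegs lying on its side on the cabinet top, 74 x 13 mm, 12 mm high; origin under its middle, x along it. Leave it alone
- peg2: bystander: one of three wooden clothespegs lying on its side on the cabinet top, 74 x 13 mm, 12 mm high; origin under its middle, x along it. Leave it alone
- peg3: bystander: one of three wooden clothespegs lying on its side on the cabinet top, 74 x 13 mm, 12 mm high; origin under its middle, x along it. Leave it alone
Things that resemble listed ones, but are neither listed nor needed, are in the scene too. Leave any yellow look-alike of the tub alone.

How it is judged:
On the way:
1. one of the three things has been stood on the cork trivet (within 35 mm of its centre) and let go (((horizontal distance between tub and trivet below 0.035 m and height (world z) of tub between 0.005 and 0.0115 m and angle between tub's own z axis and vertical below 0.08 rad and contact force between tub and the fingers below 0.1 N) or (horizontal distance between glass and trivet below 0.035 m and height (world z) of glass between 0.005 and 0.0115 m and angle between glass's own z axis and vertical below 0.08 rad and contact force between glass and the fingers below 0.1 N) or (horizontal distance between pegbox and trivet below 0.035 m and height (world z) of pegbox between 0.005 and 0.0115 m and angle between pegbox's own z axis and vertical below 0.08 rad and contact force between pegbox and the fingers below 0.1 N))), for 0.2 s.
At the end, for the whole second after the job is handed in: the tub stands on the square mat, the glass on the round mat and the peg box on the oblong mat, each upright on the mat's top with its centre within 15 mm of the mat's centre, the peg box's length within 0.2 rad of the mat's length (either way round), all released and at rest (horizontal distance between tub and square_mat below 0.015 m and height (world z) of tub between 0.005 and 0.0115 m and angle between each of tub, glass, pegbox's own z axis and vertical below 0.08 rad and linear speed of each of tub, glass, pegbox below 0.02 m/s and contact force between each of tub, glass, pegbox and the fingers below 0.1 N and horizontal distance between glass and round_mat below 0.015 m and height (world z) of glass between 0.005 and 0.0115 m and horizontal distance between pegbox and oblong_mat below 0.015 m and height (world z) of pegbox between 0.005 and 0.0115 m and angle between the x axis of pegbox and the x axis of oblong_mat, either way round below 0.2 rad); the robot touches nothing.
It fails at once if the tub is set down on the bare painted top (height (world z) of tub below 0.004 m).
It fails at once if the glass is set down on the bare painted top (height (world z) of glass below 0.004 m).
It fails at once if the peg box is set down on the bare painted top (height (world z) of pegbox below 0.004 m).
It fails at once if a clothespeg is pushed aside by more than 20 mm (distance of any of peg1, peg2, peg3 from where it was at the start of the episode above 0.02 m).
It also fails if it takes over 115 s, if anything falls off the work surface, if the arm or the gripper's body presses on something with over 40 N, if the wrist force passes 120 N, or if a joint passes its speed limit or range.

## Working session

There is one attempt and no reset: what is moved stays moved. The work goes in short steps, Python scripts to look and compute and a tool call to move; the robot and the scene stay as the last step left them, time stands still between calls to the robot, and variables do not carry over. Pictures are saved under pics/ and viewed, at most 14 in all, crops included, and the job is handed in when it is done.

Besides the shell and the picture viewer there is one more tool, called after "Call:" as a command line: name --argument value ..., lists and objects as JSON in quotes. send_rows: Moves the arm, as the interface text tells. Its arguments: {"type":"object","properties":{"rows":{"type":"string"},"grip_force":{"type":"number"}},"required":["rows"]}

```bash
ls; mkdir -p pics; cat > h.py <<'E'
import numpy as np, cv2
from plant import ctrl
from scipy.spatial.transform import Rotation as R
np.set_printoptions(precision=4,suppress=True)
def c2w(p,q): 
    E=np.array(p["extrinsics"]); return E[:3,:3].T@(np.array(q)-E[:3,3])
def K(p): return np.array([[p["fx"],0,p["cx"]],[0,p["fy"],p["cy"]],[0,0,1.]])
def pix2w(p,uv,z):
    n=cv2.undistortPoints(np.array(uv,float).reshape(-1,1,2),K(p),np.array(p["D"],float)).reshape(-1,2)
    E=np.array(p["extrinsics"]); c=-E[:3,:3].T@E[:3,3]
    d=np.c_[n,np.ones(len(n))]@E[:3,:3]
    return c+d*((z-c[2])/d[:,2])[:,None]
def w2pix(p,X):
    E=np.array(p["extrinsics"]); return cv2.projectPoints(np.array(X,float).reshape(-1,1,3),cv2.Rodrigues(E[:3,:3])[0],E[:3,3],K(p),np.array(p["D"],float))[0].reshape(-1,2)
def save(p,name): cv2.imwrite("pics/"+name,p["color"][:,:,::-1])
E
python3 - <<'E'
from h import *
s=ctrl.get_state(); print(s["time"],s["eef_pos"],s["tcp_rot"],s["opening"])
for cam in ["top","scene"]:
    p=ctrl.read_camera(cam); save(p,cam+"0.png")
    for t in ["tub","glass","pegbox","square_mat","round_mat","oblong_mat","trivet","peg1"]:
        for r in ctrl.look_for(p,t)[:4]:
            w=c2w(p,r["position"]); print(cam,t,round(r["p"],2),w,w2pix(p,w)[0].round())
E
```

```text
pics
0.0 [0.2342 0.6324 0.2519] [ 0.1765  0.9843 -0.0011 -0.0004] 1.0001815294798835
top tub 0.83 [0.443  0.0753 0.081 ] [290. 209.]
top tub 0.81 [0.2536 0.2248 0.0754] [231. 280.]
top tub 0.66 [0.4137 0.2775 0.0733] [214. 219.]
top tub 0.64 [ 0.6164 -0.1081  0.0521] [360. 149.]
top glass 0.57 [0.5959 0.3278 0.0715] [200. 152.]
top pegbox 0.76 [ 0.6165 -0.1064  0.0528] [359. 149.]
top pegbox 0.27 [ 0.6133 -0.1034  0.0051] [357. 155.]
top square_mat 0.94 [ 0.6139 -0.1026  0.0043] [356. 155.]
top round_mat 0.6 [0.4258 0.1042 0.006 ] [282. 218.]
top oblong_mat 0.7 [0.5741 0.314  0.0094] [211. 165.]
top trivet 0.95 [ 0.4491 -0.306   0.0041] [428. 213.]
top peg1 0.67 [0.6469 0.0997 0.0094] [286. 142.]
top peg1 0.53 [ 0.6467 -0.3358  0.0144] [438. 145.]
scene tub 0.89 [0.2665 0.2011 0.0615] [304. 128.]
scene tub 0.6 [0.4657 0.0615 0.0753] [336. 175.]
scene tub 0.58 [0.4351 0.2582 0.0721] [364. 135.]
scene glass 0.84 [0.5934 0.3024 0.0739] [422. 146.]
scene pegbox 0.59 [ 0.6293 -0.1258  0.0496] [352. 259.]
scene pegbox 0.59 [0.464  0.0561 0.0762] [334. 176.]
scene pegbox 0.52 [0.6205 0.3086 0.0074] [428. 167.]
scene pegbox 0.25 [ 0.4567 -0.3089  0.0044] [236. 292.]
scene square_mat 0.84 [ 0.643  -0.1511  0.0118] [351. 281.]
scene round_mat 0.93 [0.4832 0.0524 0.0069] [339. 200.]
scene oblong_mat 0.78 [0.6234 0.3064 0.0072] [428. 168.]
scene trivet 0.71 [ 0.4554 -0.3078  0.0064] [236. 291.]
scene peg1 0.65 [0.6572 0.0993 0.009 ] [407. 216.]
scene peg1 0.62 [ 0.4165 -0.1078  0.0103] [280. 225.]
scene peg1 0.55 [0.4857 0.0501 0.0061] [339. 201.]
scene peg1 0.51 [ 0.6498 -0.3426  0.0122] [300. 352.]
```

View pics/top0.png

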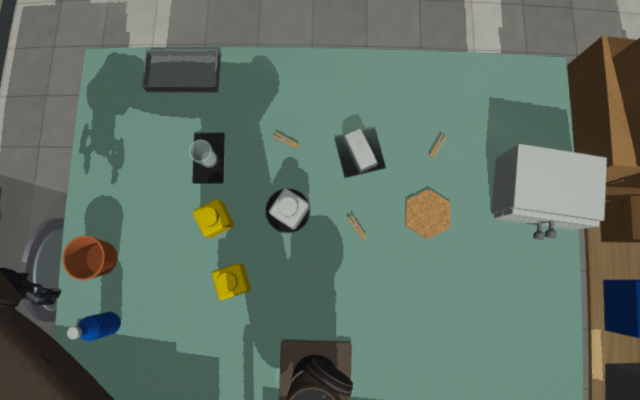

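View pics/scene0.png

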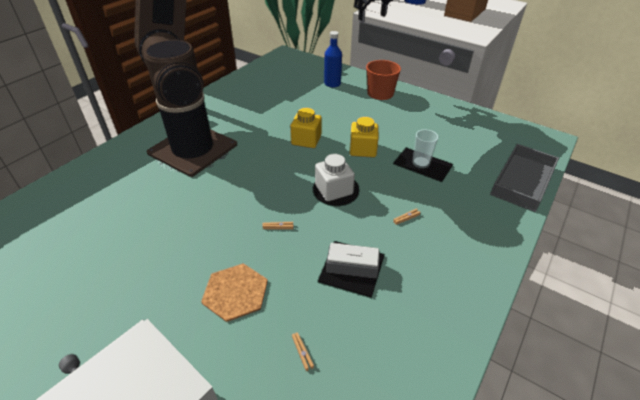

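Top view: the white tub is at (289,208) on the round mat. Its two yellow look-alikes are at (213,218) and (231,281). The glass is at (203,152), the peg box at (360,150), the empty trivet at (428,213), and the pegs at (286,138), (357,226) and (437,145). The tub, box and glass I want are the ones standing on dark mats. The orange pot, the grey tray and the blue bottle are other things. I'll check a close crop before reaching.

```bash
cat >> h.py <<'E'
def cur():
    s=ctrl.get_state(); r=R.from_quat(s["tcp_rot"]); return s,np.array(s["eef_pos"]),r
def go(*tg):
    """each (x,y,z,yawdeg of tool y) -> row numbers from now"""
    s,p,r=cur(); y=r.as_matrix()[:,1]; print("t",round(s["time"],2),"now",p,"yawy",np.degrees(np.arctan2(y[1],y[0])).round(1),"j6",s["qpos"][5])
    for x,yy,z,a in tg:
        a=np.radians(a); Y=np.array([np.cos(a),np.sin(a),0]); Z=np.array([0,0,-1.]); M=R.from_matrix(np.c_[np.cross(Y,Z),Y,Z])
        print("turn",np.degrees((r.inv()*M).as_rotvec()).round(1),"shift",(r.inv().apply(np.array([x,yy,z])-p)*1000).round(1))
E
python3 - <<'E'
from h import *
p=ctrl.read_camera("top")
im=p["color"][100:250,170:470]; cv2.imwrite("pics/crop.png",cv2.resize(im,None,fx=2.6,fy=2.6,interpolation=cv2.INTER_CUBIC)[:,:,::-1])
w=ctrl.read_camera("wrist"); E=np.array(w["extrinsics"]); s,q,r=cur()
c=-E[:3,:3].T@E[:3,3]; print("cam in tool",r.inv().apply(c-q),"axis fwd in tool",r.inv().apply(E[2,:3]),"fx",w["fx"], "right in tool", r.inv().apply(E[0,:3]))
go((.55,.25,.28,69.7),(.45,.05,.28,20),(.61,-.1,.28,0))
E
```

```text
cam in tool [ 0.0707  0.     -0.1199] axis fwd in tool [-0.2762 -0.0003  0.9611] fx 320.1780276207369 right in tool [-0.001   1.      0.0001]
t 1.0 now [0.2345 0.633  0.2534] yawy 69.7 j6 -0.15002218452089816
turn [ 0. -0. -0.] shift [-428.9 -249.5  -26.6]
turn [ 0.  -0.  49.7] shift [-404.6 -471.8  -26.7]
turn [ 0.  -0.  69.7] shift [-606.8 -556.8  -26.7]
```

View pics/crop.png

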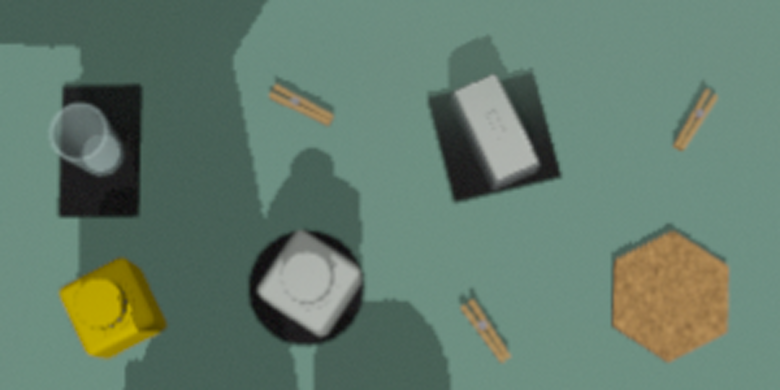

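The crop confirms the choice: the white tub is on the round mat, the box on the square mat with its long axis about 25° from x, and the glass on the oblong mat. Next I'll look from above with the wrist camera.

Units first: shifts go in shares of 600 mm and turns go in shares of 120 degrees. So -400 mm / 600 = -0.6667, -260 mm / 600 = -0.4333.

Call:
send_rows --rows "0 0 0 -0.6667 -0.4333 -0.05 1;0 0 0 -0.6667 -0.4333 -0.05 1;0 0 0 -0.6667 -0.4333 -0.05 1;0 0 0 -0.6667 -0.4333 -0.05 1;0 0 0 -0.6667 -0.4333 -0.05 1;0 0 0 -0.6667 -0.4333 -0.05 1;0 0 0 -0.6667 -0.4333 -0.05 1;0 0 0 -0.6667 -0.4333 -0.05 1"

```text
time: 2.0
eef_pos: [0.5207, 0.2478, 0.2839]
tcp_rot: [0.177, 0.984, 0.0, 0.001]
contact_force: [-0.4, 0.4, -1.0]
opening: 0.999
finger_force: 0.0
```

```bash
cat >> h.py <<'E'
def scan(name,cam="wrist",ts=("tub","glass","pegbox","square_mat","round_mat","oblong_mat","trivet","peg1")):
    p=ctrl.read_camera(cam); save(p,name)
    import pickle; pickle.dump({k:p[k] for k in("color","fx","fy","cx","cy","D","extrinsics")},open(name[:-4]+".pkl","wb"))
    for t in ts:
        for r in ctrl.look_for(p,t)[:3]:
            w=c2w(p,r["position"]); print(t,round(r["p"],2),w,w2pix(p,w)[0].round())
    return p
E
python3 - <<'E'
from h import *
scan("w1.png"); go((.6,-.1,.28,69.7))
E
```

```text
tub 0.94 [0.4188 0.2906 0.0728] [327.  72.]
tub 0.78 [0.4468 0.1047 0.0823] [165. 168.]
glass 0.91 [0.6045 0.3236 0.0799] [416. 233.]
pegbox 0.61 [ 0.5807 -0.1016  0.0312] [ 97. 308.]
square_mat 0.66 [ 0.5819 -0.0757  0.0088] [123. 294.]
round_mat 0.64 [0.446  0.1199 0.0066] [205. 153.]
oblong_mat 0.62 [0.562  0.3096 0.0052] [380. 186.]
trivet 0.35 [ 0.6363 -0.3266  0.008 ] [  6. 370.]
peg1 0.9 [0.6514 0.1066 0.0145] [260. 298.]
peg1 0.8 [ 0.6365 -0.3287  0.0078] [  5. 370.]
peg1 0.79 [ 0.4074 -0.1073  0.011 ] [ 33. 189.]
t 2.45 now [0.5185 0.2513 0.2832] yawy 69.8 j6 -0.9427617970068884
turn [-0.  -0.   0.1] shift [-197.9 -301.5    3.2]
```

View pics/w1.png

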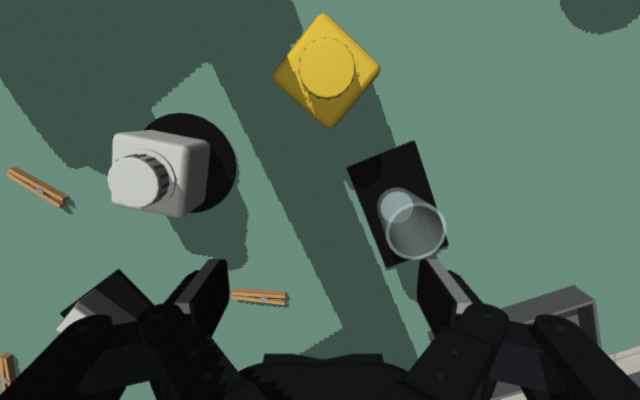

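The wrist view shows the oblong mat with corners (347,169), (415,141), (447,245) and (388,268). The glass rim is at (416,231). The round mat is at about (190,163) under the tub, the cap at (138,180). The square mat and box are at lower left, behind a finger. Now I'll move over the box.

```bash
python3 - <<'E'
from h import *
import pickle
p=pickle.load(open("w1.pkl","rb"))
w=pix2w(p,[(347,169),(415,141),(447,245),(388,268)],.008); print(w, w.mean(0)); 
for i in range(4): d=w[(i+1)%4]-w[i]; print(np.hypot(*d[:2]),np.degrees(np.arctan2(d[1],d[0])))
print("rim",pix2w(p,[(416,231)],.103),"foot",pix2w(p,[(396,208)],.012))
def circ(img,z,pts):
    w=pix2w(p,pts,z); A=np.c_[2*w[:,:2],np.ones(len(w))]; s=np.linalg.lstsq(A,(w[:,:2]**2).sum(1),rcond=None)[0]; print("circle",s[:2],np.sqrt(s[2]+s[0]**2+s[1]**2))
circ(p,.008,[(236,165),(183,113),(155,121),(222,130),(200,212),(228,190)])
print("cap",pix2w(p,[(135,181)],.108))
go((.55,-.1,.28,115))
E
```

```text
[[0.5259 0.2781 0.008 ]
 [0.5225 0.3671 0.008 ]
 [0.6693 0.3697 0.008 ]
 [0.6738 0.2856 0.008 ]] [0.5979 0.3251 0.008 ]
0.08912887199102752 92.23870500030176
0.1468824739893633 1.0260018834574751
0.08428497959778801 -86.94279966230589
0.14806385130277885 -177.08646376680827
rim [[0.5919 0.3209 0.103 ]] foot [[0.5944 0.3201 0.012 ]]
circle [0.45  0.093] 0.06179027679117733
cap [[0.448  0.0849 0.108 ]]
t 2.45 now [0.5185 0.2513 0.2832] yawy 69.8 j6 -0.9427617970068884
turn [  0.   -0.  -45.2] shift [-151.  -318.7    3.2]
```

Converted, -320 mm / 600 = -0.5333, -150 mm / 600 = -0.25, -45 degrees / 120 = -0.375.

Call:
send_rows --rows "0 0 -0.0833 -0.25 -0.5333 0 1;0 0 -0.1667 -0.25 -0.5333 0 1;0 0 -0.25 -0.25 -0.5333 0 1;0 0 -0.3333 -0.25 -0.5333 0 1;0 0 -0.375 -0.25 -0.5333 0 1;0 0 -0.375 -0.25 -0.5333 0 1;0 0 -0.375 -0.25 -0.5333 0 1;0 0 -0.375 -0.25 -0.5333 0 1"

```text
time: 3.45
eef_pos: [0.5486, -0.1011, 0.2831]
tcp_rot: [-0.214, 0.977, 0.0, -0.0]
contact_force: [0.3, 1.2, -0.3]
opening: 0.998
finger_force: 0.0
```

```bash
python3 - <<'E'
from h import *
scan("w2.png"); go((.6,-.1,.28,115))
E
```

```text
tub 0.93 [0.4517 0.0662 0.0828] [511. 169.]
tub 0.72 [0.4374 0.2537 0.0338] [620. 215.]
glass 0.55 [0.5808 0.3024 0.0783] [607. 342.]
pegbox 0.77 [ 0.6151 -0.1108  0.054 ] [291. 229.]
square_mat 0.76 [ 0.6124 -0.1182  0.0084] [290. 213.]
square_mat 0.46 [ 0.4077 -0.1095  0.0104] [367.  59.]
round_mat 0.88 [0.4706 0.0509 0.0067] [459. 168.]
oblong_mat 0.92 [0.553  0.3062 0.0031] [578. 293.]
trivet 0.74 [ 0.4639 -0.2941  0.0089] [197.  35.]
peg1 0.92 [ 0.6428 -0.3334  0.0102] [121. 165.]
peg1 0.62 [ 0.4072 -0.1102  0.0078] [367.  59.]
peg1 0.59 [0.6387 0.0754 0.0154] [412. 287.]
t 3.9 now [ 0.5488 -0.1014  0.2834] yawy 114.7 j6 -2.3669000018500204
turn [-0.   0.  -0.3] shift [-47.1 -20.2   3.4]
```

View pics/w2.png

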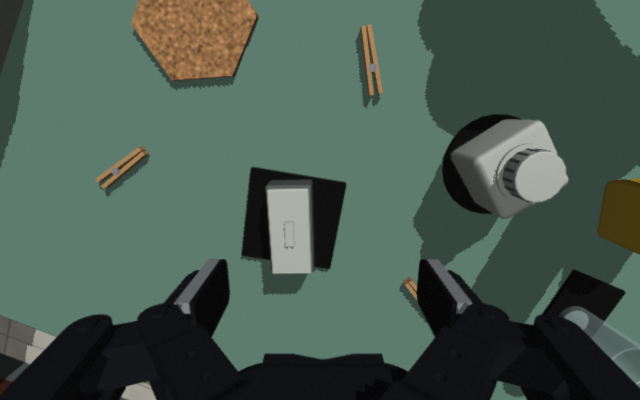

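Square mat corners are at (250,167), (346,182), (329,268) and (242,256). The box lid corners are at (267,187), (311,187), (314,272) and (273,273), and the trivet's lower half shows at top left.

```bash
python3 - <<'E'
from h import *
import pickle
p=pickle.load(open("w2.pkl","rb"))
for pts,z in [([(250,167),(346,182),(329,268),(242,256)],.008),([(267,187),(311,187),(314,272),(273,273)],.055),([(132,24),(177,80),(234,74),(257,17)],.008)]:
    w=pix2w(p,pts,z); print(w.mean(0),(w[0]+w[-1])/2)
    for i in range(4): d=w[(i+1)%4]-w[i]; print("   ",np.hypot(*d[:2]),np.degrees(np.arctan2(d[1],d[0])))
A=[(.6125,-.113,.16,112),(.6125,-.113,.04,112)]
go(*A)
E
```

```text
[ 0.6206 -0.1118  0.008 ] [ 0.6369 -0.1694  0.008 ]
    0.12102555991335287 105.5901462266782
    0.12082260524188358 14.768608508898728
    0.11852773253336844 -73.98002608742371
    0.12170178944294896 -164.04790814450533
[ 0.6174 -0.109   0.055 ] [ 0.6279 -0.1312  0.055 ]
    0.04894021199069104 114.59982297774556
    0.10455028431849263 26.029257488188858
    0.04942562577979251 -63.800968046427485
    0.1059187708303974 -154.24144470983197
[ 0.4765 -0.287   0.008 ] [ 0.451  -0.3027  0.008 ]
    0.07424897805882083 61.1721204447037
    0.0672569829800642 119.79670183884994
    0.06613049888158631 178.038941669377
    0.1409027839748935 -63.11700956384663
t 3.9 now [ 0.5488 -0.1014  0.2834] yawy 114.7 j6 -2.3669000018500204
turn [-0.   0.   2.7] shift [-53.  -37.2 123.4]
turn [-0.   0.   2.7] shift [-53.  -37.2 243.4]
```

Converted, 243 mm / 600 = 0.405, 240 mm / 600 = 0.4, -1 degrees / 120 = -0.0083.

Call:
send_rows --rows "0 0 -0.0083 -0.0983 -0.0583 0.1 1;0 0 -0.0083 -0.0983 -0.0583 0.2 1;0 0 -0.0083 -0.0983 -0.0583 0.2833 1;0 0 -0.0083 -0.0983 -0.0583 0.3417 1;0 0 -0.0083 -0.0983 -0.0583 0.375 1;0 0 -0.0083 -0.0983 -0.0583 0.4 1;0 0 -0.0083 -0.0983 -0.0583 0.405 1;0 0 -0.0083 -0.0983 -0.0583 0.405 1" --grip_force 40

```text
time: 4.9
eef_pos: [0.618, -0.1095, 0.0419]
tcp_rot: [-0.222, 0.975, -0.001, 0.001]
contact_force: [0.2, 0.1, -0.3]
opening: 1.0
finger_force: 0.0
```

Call:
send_rows --rows "0 0 0 0 0 0 -1;0 0 0 0 0 0 -1;0 0 0 0 0 0 -1;0 0 0 0 0 0 -1;0 0 0 0 0 0 -1;0 0 0 0 0 0 -1" --grip_force 40

```text
time: 5.65
eef_pos: [0.6182, -0.1097, 0.042]
tcp_rot: [-0.222, 0.975, -0.001, 0.001]
contact_force: [0.1, -0.3, 6.0]
opening: 0.622
finger_force: 45.7
```

Converted, -120 mm / 600 = -0.2, -80 mm / 600 = -0.1333.

Call:
send_rows --rows "0 0 0 0 0 -0.025 -1;0 0 0 0 0 -0.0667 -1;0 0 0 0 0 -0.1333 -1;0 0 0 0 0 -0.2 -1;0 0 0 0 0 -0.2 -1;0 0 0 0 0 -0.2 -1"

```text
time: 6.4
eef_pos: [0.6158, -0.1087, 0.1588]
tcp_rot: [-0.222, 0.975, 0.001, -0.001]
contact_force: [0.3, -0.2, -3.0]
opening: 0.624
finger_force: 44.8
```

```bash
python3 - <<'E'
from h import *
scan("w3.png",ts=("pegbox","trivet","square_mat"))
go((.45,-.304,.16,90),(.45,-.304,.05,90),(.45,-.304,.042,90))
E
```

```text
pegbox 0.89 [ 0.6009 -0.1162  0.1687] [321. 264.]
square_mat 0.86 [ 0.5801 -0.1462  0.0085] [300. 143.]
t 6.6 now [ 0.6157 -0.1087  0.1579] yawy 115.7 j6 -2.3557435560768143
turn [ 0.1 -0.2 25.7] shift [ 233.9 -104.2   -1.7]
turn [ 0.1 -0.2 25.7] shift [ 233.6 -104.5  108.3]
turn [ 0.1 -0.2 25.7] shift [ 233.6 -104.6  116.3]
```

Converted, 234 mm / 600 = 0.39, -104 mm / 600 = -0.1733, 26 degrees / 120 = 0.2167.

Call:
send_rows --rows "0 0 0.05 0.0917 -0.0417 0 -1;0 0 0.1167 0.1833 -0.0833 0 -1;0 0 0.1667 0.275 -0.125 0 -1;0 0 0.2167 0.3667 -0.1633 0 -1;0 0 0.2167 0.39 -0.1733 0 -1;0 0 0.2167 0.39 -0.1733 0.0667 -1;0 0 0.2167 0.39 -0.1733 0.1333 -1;0 0 0.2167 0.39 -0.1733 0.1667 -1"

```text
time: 7.6
eef_pos: [0.45, -0.3023, 0.057]
tcp_rot: [0.002, 1.0, 0.002, -0.002]
contact_force: [0.2, 0.4, -2.2]
opening: 0.622
finger_force: 44.7
```

```bash
python3 - <<'E'
from h import *
print(ctrl.get_state()["contact_force"])
go((.45,-.304,.042,90))
E
```

```text
[ 0.2234  0.3924 -2.2043]
t 7.6 now [ 0.45   -0.3023  0.057 ] yawy 89.7 j6 -2.3454932227201106
turn [ 0.2 -0.2 -0.3] shift [-0.  -1.7 15. ]
```

Converted, 15 mm / 600 = 0.025, 12 mm / 600 = 0.02.

Call:
send_rows --rows "0 0 0 0 0 0.01 -1;0 0 0 0 0 0.02 -1;0 0 0 0 0 0.025 -1;0 0 0 0 0 0.025 -1;0 0 0 0 0 0.025 0.6;0 0 0 0 0 0.025 0.6;0 0 0 0 0 0.025 0.6;0 0 0 0 0 0.025 1"

```text
time: 8.6
eef_pos: [0.4512, -0.3044, 0.0455]
tcp_rot: [0.003, 1.0, -0.0, 0.0]
contact_force: [0.4, 0.1, -0.5]
opening: 0.979
finger_force: 0.0
```

Converted, -240 mm / 600 = -0.4, -190 mm / 600 = -0.3167.

Call:
send_rows --rows "0 0 0 0 0 0 1;0 0 0 0 0 0 1;0 0 0 0 0 -0.05 1;0 0 0 0 0 -0.1333 1;0 0 0 0 0 -0.2167 1;0 0 0 0 0 -0.3167 1;0 0 0 0 0 -0.4 1;0 0 0 0 0 -0.4 1"

```text
time: 9.6
eef_pos: [0.4528, -0.3059, 0.2915]
tcp_rot: [0.003, 1.0, -0.004, 0.004]
contact_force: [0.4, 0.5, -0.0]
opening: 0.996
finger_force: 0.0
```

```bash
python3 - <<'E'
from h import *
scan("w4.png",ts=("pegbox","trivet","square_mat","tub","round_mat"))
go((.45,.085,.28,50))
E
```

```text
pegbox 0.82 [ 0.4515 -0.3034  0.0492] [326. 176.]
pegbox 0.51 [0.4481 0.046  0.0393] [620. 171.]
trivet 0.57 [ 0.4411 -0.3016  0.0078] [328. 162.]
square_mat 0.81 [ 0.5918 -0.0881  0.0115] [482. 270.]
tub 0.75 [0.448  0.0433 0.0415] [619. 171.]
round_mat 0.58 [0.4501 0.049  0.0097] [602. 168.]
t 9.9 now [ 0.4504 -0.3037  0.283 ] yawy 89.7 j6 -2.344999077539574
turn [ 0.1 -0.2 39.7] shift [  2.7 388.6   4.1]
```

View pics/w4.png

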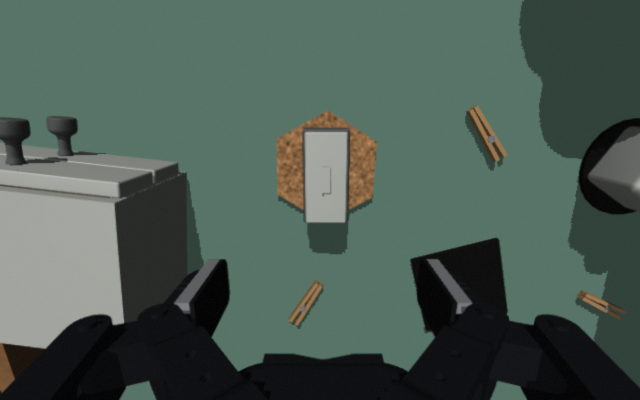

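The picture shows the box lying centred on the trivet at (326,176), released. Next, over the tub.

Converted, 370 mm / 600 = 0.6167, 340 mm / 600 = 0.5667, 30 degrees / 120 = 0.25.

Call:
send_rows --rows "0 0 0.0417 0 0.0833 0 1;0 0 0.0833 0 0.1833 0 1;0 0 0.125 0 0.2833 0 1;0 0 0.1667 0 0.3833 0 1;0 0 0.2083 0 0.4833 0 1;0 0 0.25 0 0.5667 0 1;0 0 0.25 0 0.6167 0 1;0 0 0.25 0 0.6167 0 1"

```text
time: 10.9
eef_pos: [0.4525, 0.0673, 0.2841]
tcp_rot: [0.26, 0.966, -0.0, -0.001]
contact_force: [-0.4, -0.7, -0.1]
opening: 1.001
finger_force: 0.0
```

```bash
python3 - <<'E'
from h import *
scan("w5.png",ts=("tub","round_mat"))
go((.45,.085,.28,60))
E
```

```text
tub 0.97 [0.4418 0.0889 0.0858] [336. 168.]
tub 0.81 [0.418  0.2751 0.0709] [492.  48.]
round_mat 0.86 [0.4215 0.1192 0.0071] [347. 131.]
t 11.05 now [0.4531 0.0651 0.2846] yawy 59.6 j6 -1.120209882936463
turn [-0.1 -0.1 -0.4] shift [12.7 15.6  4.6]
```

View pics/w5.png

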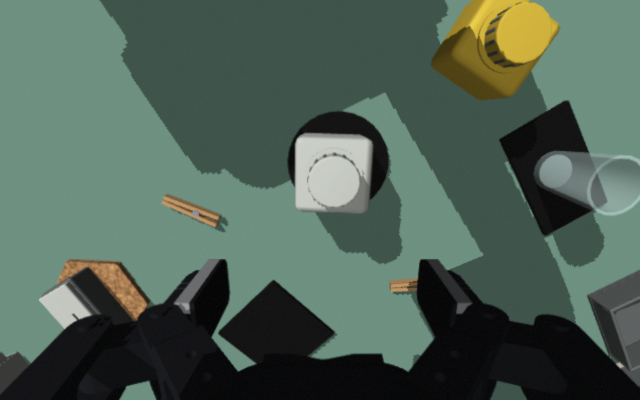

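The cap centre is at (333,181). The tub sits square to the tool, on the round mat whose edges are at (288,160), (389,163) and (337,111).

```bash
python3 - <<'E'
from h import *
import pickle
p=pickle.load(open("w5.pkl","rb"))
c=pix2w(p,[(333,181)],.108)[0]; print("cap",c,"body",pix2w(p,[(296,135),(371,135),(369,213),(297,211)],.082).mean(0))
w=pix2w(p,[(288,160),(389,163),(337,111),(306,123),(371,124),(379,190)],.008);A=np.c_[2*w[:,:2],np.ones(len(w))]; s=np.linalg.lstsq(A,(w[:,:2]**2).sum(1),rcond=None)[0]; print("mat",s[:2],np.sqrt(s[2]+s[0]**2+s[1]**2))
w=pix2w(p,[(223,330),(275,281),(335,330)],.008); print("square",(w[0]+w[2])/2)
go((c[0],c[1],.108,60))
E
```

```text
cap [0.4474 0.081  0.108 ] body [0.4468 0.0825 0.082 ]
mat [0.4504 0.09  ] 0.0623513938385532
square [ 0.6179 -0.1032  0.008 ]
t 11.05 now [0.4531 0.0651 0.2846] yawy 59.6 j6 -1.120209882936463
turn [-0.1 -0.1 -0.4] shift [ 12.7  11.  176.6]
```

Call:
send_rows --rows "0 0 0 0.0217 0.0183 0.0833 1;0 0 0 0.0217 0.0183 0.1583 1;0 0 0 0.0217 0.0183 0.2167 1;0 0 0 0.0217 0.0183 0.2583 1;0 0 0 0.0217 0.0183 0.2833 1;0 0 0 0.0217 0.0183 0.2917 1;0 0 0 0.0217 0.0183 0.2917 1"

```text
time: 11.92
eef_pos: [0.4481, 0.0814, 0.1108]
tcp_rot: [0.262, 0.965, 0.0, 0.0]
contact_force: [-0.9, 0.5, -0.5]
opening: 0.999
finger_force: 0.0
```

Call:
send_rows --rows "0 0 0 0 0 0 -1;0 0 0 0 0 0 -1;0 0 0 0 0 0 -1;0 0 0 0 0 0 -1;0 0 0 0 0 0 -1;0 0 0 0 0 0 -1" --grip_force 60

```text
time: 12.68
eef_pos: [0.4483, 0.0816, 0.1117]
tcp_rot: [0.261, 0.965, -0.0, 0.001]
contact_force: [-2.8, -1.3, 5.8]
opening: 0.56
finger_force: 63.0
```

Converted, -70 mm / 600 = -0.1167, -50 mm / 600 = -0.0833.

Call:
send_rows --rows "0 0 0 0 0 -0.0133 -1;0 0 0 0 0 -0.0417 -1;0 0 0 0 0 -0.0833 -1;0 0 0 0 0 -0.1167 -1;0 0 0 0 0 -0.1167 -1;0 0 0 0 0 -0.1167 -1"

```text
time: 13.42
eef_pos: [0.4463, 0.0819, 0.1787]
tcp_rot: [0.262, 0.965, -0.0, -0.002]
contact_force: [-0.4, 0.0, -5.6]
opening: 0.558
finger_force: 63.1
```

```bash
python3 - <<'E'
from h import *
scan("w6.png",ts=("tub",))
go((.6206,-.1118,.18,15),(.6206,-.1118,.115,15))
E
```

```text
tub 0.88 [0.4316 0.0909 0.1512] [324. 229.]
tub 0.64 [0.4208 0.2692 0.0719] [550.  44.]
t 13.53 now [0.4463 0.0818 0.1785] yawy 59.7 j6 -1.0843594725311172
turn [-0.2 -0.1 44.7] shift [-248.2  -79.2   -2.1]
turn [-0.2 -0.1 44.7] shift [-248.4  -79.1   62.9]
```

View pics/w6.png

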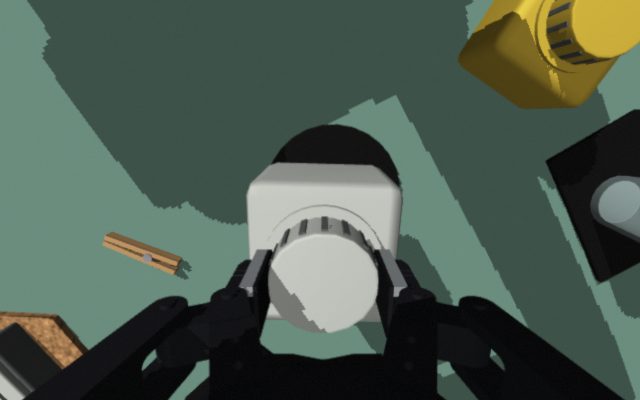

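The tub hangs upright by its cap between the fingers at (323,275). I'll carry it to the square mat.

Converted, -248 mm / 600 = -0.4133, -240 mm / 600 = -0.4, 45 degrees / 120 = 0.375.

Call:
send_rows --rows "0 0 0.0583 -0.0583 -0.0183 0 -1;0 0 0.1167 -0.1333 -0.0417 0 -1;0 0 0.175 -0.2167 -0.0683 0 -1;0 0 0.2333 -0.3 -0.095 0 -1;0 0 0.2917 -0.3667 -0.1167 0 -1;0 0 0.35 -0.4 -0.1283 0 -1;0 0 0.375 -0.4133 -0.1317 0 -1;0 0 0.375 -0.4133 -0.1317 0 -1"

```text
time: 14.52
eef_pos: [0.6213, -0.112, 0.1784]
tcp_rot: [0.611, 0.792, -0.0, -0.001]
contact_force: [0.1, 0.5, -4.5]
opening: 0.562
finger_force: 63.1
```

Converted, 54 mm / 600 = 0.09, 40 mm / 600 = 0.0667.

Call:
send_rows --rows "0 0 0 0 0 0.0333 -1;0 0 0 0 0 0.0667 -1;0 0 0 0 0 0.09 -1;0 0 0 0 0 0.09 -1;0 0 0 0 0 0.09 -1"

```text
time: 15.15
eef_pos: [0.6221, -0.1117, 0.1268]
tcp_rot: [0.611, 0.792, 0.0, 0.0]
contact_force: [0.5, -0.6, -5.5]
opening: 0.563
finger_force: 63.2
```

```bash
python3 - <<'E'
from h import *
scan("w7.png",ts=("tub","square_mat"))
go((.6206,-.1118,.112,15))
E
```

```text
square_mat 0.64 [ 0.6119 -0.0633  0.0075] [327. 145.]
t 15.3 now [ 0.6225 -0.1119  0.1276] yawy 14.7 j6 -0.5941748495738671
turn [ 0.1  0.1 -0.3] shift [ 0.6 -1.8 15.6]
```

View pics/w7.png

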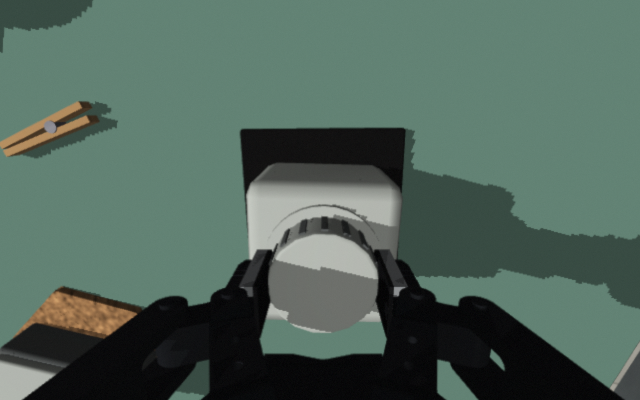

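The tub is over the mat, centred and aligned; the mat's far edge runs from (241,129) to (405,128). Lower it and release.

Converted, 16 mm / 600 = 0.0267, 11 mm / 600 = 0.0183.

Call:
send_rows --rows "0 0 0 0 -0.0017 0.0083 -1;0 0 0 0 -0.0017 0.0183 -1;0 0 0 0 -0.0017 0.0267 -1;0 0 0 0 -0.0017 0.0267 -1;0 0 0 0 -0.0017 0.0267 0.5;0 0 0 0 -0.0017 0.0267 0.5;0 0 0 0 -0.0017 0.0267 1;0 0 0 0 -0.0017 0.0267 1"

```text
time: 16.3
eef_pos: [0.621, -0.112, 0.1104]
tcp_rot: [0.611, 0.792, 0.0, 0.0]
contact_force: [-0.9, -0.1, -0.1]
opening: 0.999
finger_force: 0.0
```

Converted, -175 mm / 600 = -0.2917, -165 mm / 600 = -0.275.

Call:
send_rows --rows "0 0 0 0 0 0 1;0 0 0 0 0 -0.0333 1;0 0 0 0 0 -0.1 1;0 0 0 0 0 -0.1833 1;0 0 0 0 0 -0.275 1;0 0 0 0 0 -0.2917 1;0 0 0 0 0 -0.2917 1"

```text
time: 17.18
eef_pos: [0.621, -0.112, 0.2873]
tcp_rot: [0.611, 0.792, 0.0, 0.001]
contact_force: [0.9, 0.3, -0.3]
opening: 1.003
finger_force: 0.0
```

```bash
python3 - <<'E'
from h import *
scan("w8.png",ts=("tub","square_mat"))
go((.57,.25,.26,60),(.592,.32,.26,60))
E
```

```text
tub 0.6 [ 0.6169 -0.0996  0.0812] [322. 173.]
square_mat 0.71 [ 0.6151 -0.0706  0.0088] [327. 139.]
t 17.32 now [ 0.6198 -0.1116  0.2829] yawy 14.7 j6 -0.5950550763503205
turn [ -0.1  -0.2 -45.3] shift [362.3  43.5  23.6]
turn [ -0.1  -0.2 -45.3] shift [424.5  82.5  23.6]
```

View pics/w8.png

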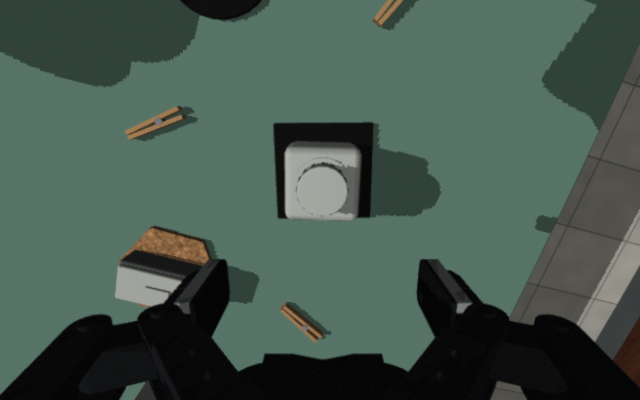

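The tub stands in the middle of the square mat, cap at (322,190) and mat corners at (274,123), (373,122), (370,218) and (277,219). I'll check that by numbers while moving to the glass.

Converted, 424 mm / 600 = 0.7067, 400 mm / 600 = 0.6667, -45 degrees / 120 = -0.375.

Call:
send_rows --rows "0 0 -0.05 0.0833 0.0167 0 1;0 0 -0.1 0.1833 0.035 0 1;0 0 -0.15 0.2833 0.055 0 1;0 0 -0.2 0.3833 0.075 0 1;0 0 -0.25 0.4833 0.0933 0 1;0 0 -0.3 0.5833 0.1133 0 1;0 0 -0.35 0.6667 0.13 0 1;0 0 -0.375 0.7067 0.1367 0 1"

```text
time: 18.32
eef_pos: [0.5913, 0.3213, 0.2827]
tcp_rot: [0.259, 0.966, -0.001, -0.002]
contact_force: [0.9, -0.0, -0.1]
opening: 1.0
finger_force: 0.0
```

```bash
python3 - <<'E'
from h import *
import pickle
p=pickle.load(open("w8.pkl","rb"))
print("cap",pix2w(p,[(322,190)],.108),"mat",pix2w(p,[(274,123),(373,122),(277,219),(370,218)],.008).mean(0))
scan("w9.png",ts=("glass","oblong_mat"))
go((.592,.321,.28,60))
E
```

```text
cap [[ 0.62   -0.1114  0.108 ]] mat [ 0.6219 -0.1116  0.008 ]
oblong_mat 0.71 [0.5688 0.3327 0.003 ] [322. 154.]
t 18.48 now [0.5921 0.3193 0.2836] yawy 59.7 j6 -0.6979415616521921
turn [-0.2 -0.1 -0.3] shift [1.  1.4 3.6]
```

View pics/w9.png

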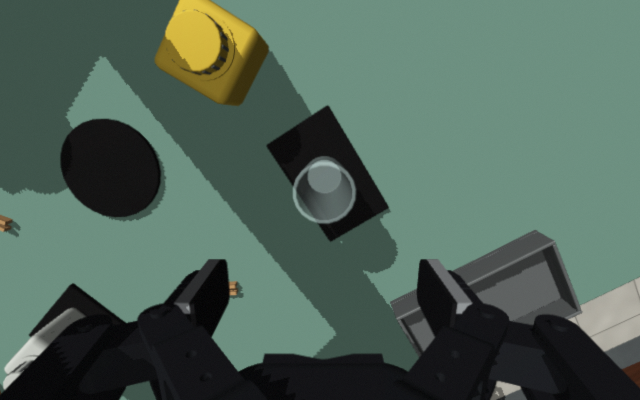

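The tub is within 2 mm of the mat centre. In this view the glass rim is centred at (324,190) and its foot at (324,177). The oblong mat corners are at (328,106), (267,145), (331,240) and (389,208). The round mat is now clear at (110,168).

```bash
python3 - <<'E'
from h import *
import pickle
p=pickle.load(open("w9.pkl","rb"))
print("rim",pix2w(p,[(324,190)],.103),"foot",pix2w(p,[(324,177)],.010))
w=pix2w(p,[(328,106),(267,145),(331,240),(389,208)],.008); d=w[2]-w[1]; print("oblong",w.mean(0),np.degrees(np.arctan2(d[1],d[0])))
im=p["color"].astype(int).sum(2); m=((im<75)&(np.mgrid[:400,:640][1]<175)&(np.mgrid[:400,:640][0]<230)).astype(np.uint8)
n,l,st,c=cv2.connectedComponentsWithStats(m); i=1+st[1:,4].argmax(); e,_=cv2.findContours((l==i).astype(np.uint8),0,1)
w=pix2w(p,e[0].reshape(-1,2),.008);A=np.c_[2*w[:,:2],np.ones(len(w))]; s=np.linalg.lstsq(A,(w[:,:2]**2).sum(1),rcond=None)[0]; print("mat",st[i],s[:2],np.sqrt(s[2]+s[0]**2+s[1]**2))
go((.592,.321,.065,60))
E
```

```text
rim [[0.5899 0.3226 0.103 ]] foot [[0.594  0.3203 0.01  ]]
oblong [0.5978 0.3261 0.008 ] 2.3596843688072267
mat [  61  120   99   97 7414] [0.4505 0.0925] 0.061533338316895975
t 18.48 now [0.5921 0.3193 0.2836] yawy 59.7 j6 -0.6979415616521921
turn [-0.2 -0.1 -0.3] shift [  0.7   2.  218.6]
```

Call:
send_rows --rows "0 0 0 0.0017 0.0033 0.0917 1;0 0 0 0.0017 0.0033 0.1833 1;0 0 0 0.0017 0.0033 0.2583 1;0 0 0 0.0017 0.0033 0.3083 1;0 0 0 0.0017 0.0033 0.3417 1;0 0 0 0.0017 0.0033 0.355 1;0 0 0 0.0017 0.0033 0.355 1"

```text
time: 19.35
eef_pos: [0.5933, 0.3209, 0.0727]
tcp_rot: [0.262, 0.965, 0.0, 0.0]
contact_force: [0.1, 0.6, -0.5]
opening: 0.999
finger_force: 0.0
```

Call:
send_rows --rows "0 0 0 0 0 0 -1;0 0 0 0 0 0 -1;0 0 0 0 0 0 -1;0 0 0 0 0 0 -1;0 0 0 0 0 0 -1;0 0 0 0 0 0 -1" --grip_force 30

```text
time: 20.1
eef_pos: [0.594, 0.3216, 0.0745]
tcp_rot: [0.261, 0.965, 0.001, 0.001]
contact_force: [-1.1, -1.5, 5.7]
opening: 0.699
finger_force: 31.9
```

```bash
python3 - <<'E'
from h import *
print(ctrl.get_state()["contact_force"])
go((.4505,.092,.14,60))
E
```

```text
[-1.0701 -1.4518  5.6728]
t 20.1 now [0.594  0.3216 0.0745] yawy 59.7 j6 -0.6949896080443481
turn [ 0.1  0.1 -0.3] shift [   7.8 -270.5  -66. ]
```

Converted, -245 mm / 600 = -0.4083, -200 mm / 600 = -0.3333.

Call:
send_rows --rows "0 0 0 0 0 -0.025 -1;0 0 0 0 0 -0.075 -1;0 0 0 0 0 -0.1333 -1;0 0 0 0.0017 -0.05 -0.1333 -1;0 0 0 0.005 -0.1417 -0.1333 -1;0 0 0 0.0083 -0.2417 -0.1333 -1;0 0 0 0.01 -0.3333 -0.1333 -1;0 0 0 0.0133 -0.4083 -0.1333 -1"

```text
time: 21.1
eef_pos: [0.4606, 0.1126, 0.1523]
tcp_rot: [0.262, 0.965, -0.0, -0.0]
contact_force: [0.4, -0.1, -1.9]
opening: 0.697
finger_force: 33.1
```

```bash
python3 - <<'E'
from h import *
scan("w10.png",ts=("glass","round_mat"))
go((.4505,.092,.09,60),(.4505,.092,.0745,60))
E
```

```text
glass 0.6 [0.4654 0.1134 0.155 ] [331. 301.]
round_mat 0.91 [0.4334 0.0933 0.0071] [287. 185.]
t 21.25 now [0.461  0.1129 0.1522] yawy 59.5 j6 -1.0133076319970025
turn [ 0.  -0.  -0.5] shift [ -1.6 -23.3  62.2]
turn [ 0.  -0.  -0.5] shift [ -1.6 -23.3  77.7]
```

View pics/w10.png

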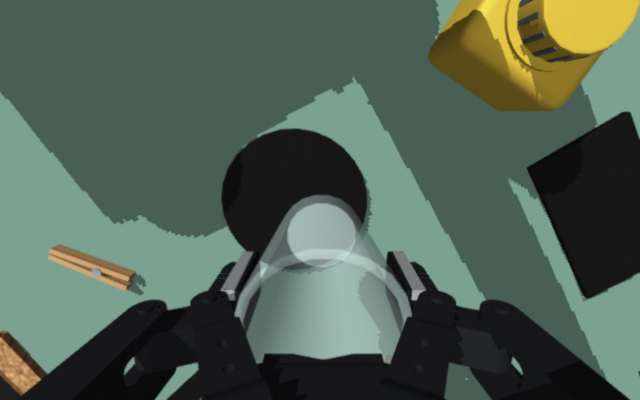

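The glass is held upright, foot at (322,235), with the round mat ahead of it at (295,200). I'll work out the foot's offset from the TCP.

```bash
python3 - <<'E'
from h import *
import pickle
p=pickle.load(open("w10.pkl","rb"))
f=pix2w(p,[(322,235)],.0857)[0]; s,q,r=cur(); print("foot",f,"rel tool",r.inv().apply(f-q))
E
```

```text
foot [0.4613 0.1114 0.0857] rel tool [-0.001  -0.0011  0.0665]
```

Converted, 77 mm / 600 = 0.1283, 75 mm / 600 = 0.125.

Call:
send_rows --rows "0 0 0 -0.0017 -0.02 0 -1;0 0 0 -0.0033 -0.0383 0.025 -1;0 0 0 -0.0033 -0.0383 0.0583 -1;0 0 0 -0.0033 -0.0383 0.0917 -1;0 0 0 -0.0033 -0.0383 0.1133 -1;0 0 0 -0.0033 -0.0383 0.125 -1;0 0 0 -0.0033 -0.0383 0.1283 -1;0 0 0 -0.0033 -0.0383 0.1283 -1"

```text
time: 22.25
eef_pos: [0.4527, 0.093, 0.0757]
tcp_rot: [0.262, 0.965, 0.0, 0.0]
contact_force: [-0.7, -0.5, -1.3]
opening: 0.699
finger_force: 33.3
```

```bash
python3 - <<'E'
from h import *
print(ctrl.get_state()["contact_force"]); go((.4505,.092,.0745,60))
E
```

```text
[-0.7352 -0.4517 -1.289 ]
t 22.25 now [0.4527 0.093  0.0757] yawy 59.7 j6 -1.0590493797495903
turn [ 0.   0.  -0.3] shift [ 1.4 -2.   1.2]
```

Converted, 1 mm / 600 = 0.0017.

Call:
send_rows --rows "0 0 0 0 0 0.0017 -1;0 0 0 0 0 0.0017 -1;0 0 0 0 0 0.0017 0.7;0 0 0 0 0 0.0017 0.7;0 0 0 0 0 0.0017 1;0 0 0 0 0 0.0017 1;0 0 0 0 0 0.0017 1;0 0 0 0 0 0.0017 1"

```text
time: 23.25
eef_pos: [0.4523, 0.093, 0.0743]
tcp_rot: [0.262, 0.965, 0.0, -0.0]
contact_force: [-0.5, -0.2, -0.0]
opening: 0.998
finger_force: 0.0
```

Converted, -210 mm / 600 = -0.35, -200 mm / 600 = -0.3333.

Call:
send_rows --rows "0 0 0 0 0 -0.0167 1;0 0 0 0 0 -0.0667 1;0 0 0 0 0 -0.1333 1;0 0 0 0 0 -0.2333 1;0 0 0 0 0 -0.3333 1;0 0 0 0 0 -0.35 1;0 0 0 0 0 -0.35 1"

```text
time: 24.12
eef_pos: [0.4525, 0.093, 0.2853]
tcp_rot: [0.262, 0.965, 0.0, 0.001]
contact_force: [0.2, -0.5, -0.1]
opening: 1.001
finger_force: 0.0
```

```bash
python3 - <<'E'
from h import *
scan("w11.png",ts=("glass","round_mat"))
go((.45,-.304,.28,90))
E
```

```text
glass 0.91 [0.4588 0.0895 0.0692] [323. 190.]
round_mat 0.77 [0.4279 0.1048 0.007 ] [321. 151.]
t 24.27 now [0.4513 0.093  0.2821] yawy 59.7 j6 -1.0589779865281648
turn [ -0.1  -0.2 -30.3] shift [-199.4 -343.3    2. ]
```

View pics/w11.png

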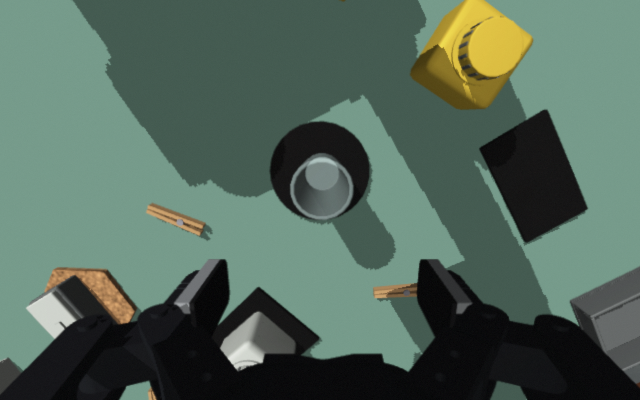

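The glass stands on the round mat, foot at (322,175) and mat centre at about (320,171). Back to the peg box.

Converted, -343 mm / 600 = -0.5717, -199 mm / 600 = -0.3317, -30 degrees / 120 = -0.25.

Call:
send_rows --rows "0 0 -0.0417 -0.0467 -0.08 0 1;0 0 -0.0833 -0.0967 -0.1667 0 1;0 0 -0.125 -0.1467 -0.2533 0 1;0 0 -0.1667 -0.1967 -0.34 0 1;0 0 -0.2083 -0.2467 -0.4267 0 1;0 0 -0.25 -0.2917 -0.5033 0 1;0 0 -0.25 -0.3317 -0.5717 0 1;0 0 -0.25 -0.3317 -0.5717 0 1"

```text
time: 25.28
eef_pos: [0.4497, -0.3058, 0.2816]
tcp_rot: [0.005, 1.0, 0.002, -0.002]
contact_force: [0.6, 0.1, -0.4]
opening: 0.999
finger_force: 0.0
```

```bash
python3 - <<'E'
from h import *
import pickle
p=pickle.load(open("w11.pkl","rb"))
print("foot",pix2w(p,[(322,175)],.010),"rim",pix2w(p,[(322,187)],.103))
p=scan("w12.png",ts=("pegbox","trivet"))
# lid: bright blob near the image middle
hsv=cv2.cvtColor(p["color"],cv2.COLOR_RGB2HSV); m=((hsv[...,1]<40)&(hsv[...,2]>110)).astype(np.uint8); m[:,:260]=0; m[:,400:]=0; m[260:]=0
n,l,st,c=cv2.connectedComponentsWithStats(m); i=1+st[1:,4].argmax(); e,_=cv2.findContours((l==i).astype(np.uint8),0,1)
b=cv2.boxPoints(cv2.minAreaRect(e[0])); w=pix2w(p,b,.055); print(st[i],b.round(),w.mean(0)); 
for k in range(2): d=w[k+1]-w[k]; print(np.hypot(*d[:2]),np.degrees(np.arctan2(d[1],d[0])))
go((.45,-.304,.0425,90))
E
```

```text
foot [[0.4539 0.0912 0.01  ]] rim [[0.4492 0.0941 0.103 ]]
pegbox 0.77 [ 0.4481 -0.3018  0.0502] [326. 180.]
trivet 0.59 [ 0.4392 -0.303   0.0076] [324. 166.]
[ 301  137   44   93 3885] [[301. 137.]
 [344. 137.]
 [344. 229.]
 [301. 229.]] [ 0.4526 -0.3053  0.055 ]
0.04564886183116601 89.36209034634534
0.10356768414806014 0.39698424143904293
t 25.43 now [ 0.4505 -0.3026  0.2826] yawy 89.7 j6 -2.343917171936492
turn [ 0.2 -0.1 -0.3] shift [ -0.1  -2.1 240.1]
```

Converted, 240 mm / 600 = 0.4, 237 mm / 600 = 0.395.

Call:
send_rows --rows "0 0 0 -0.0017 -0.0033 0.1 1;0 0 0 -0.0017 -0.0033 0.2 1;0 0 0 -0.0017 -0.0033 0.2833 1;0 0 0 -0.0017 -0.0033 0.3417 1;0 0 0 -0.0017 -0.0033 0.375 1;0 0 0 -0.0017 -0.0033 0.395 1;0 0 0 -0.0017 -0.0033 0.4 1;0 0 0 -0.0017 -0.0033 0.4 1"

```text
time: 26.42
eef_pos: [0.4524, -0.3056, 0.0451]
tcp_rot: [0.003, 1.0, -0.0, 0.0]
contact_force: [-1.3, 0.2, 0.0]
opening: 0.998
finger_force: 0.0
```

Call:
send_rows --rows "0 0 0 0 0 0 -1;0 0 0 0 0 0 -1;0 0 0 0 0 0 -1;0 0 0 0 0 0 -1;0 0 0 0 0 0 -1;0 0 0 0 0 0 -1" --grip_force 40

```text
time: 27.18
eef_pos: [0.4524, -0.3061, 0.0454]
tcp_rot: [0.003, 1.0, -0.0, 0.001]
contact_force: [-0.6, 1.8, 5.9]
opening: 0.619
finger_force: 44.9
```

Converted, -200 mm / 600 = -0.3333, -170 mm / 600 = -0.2833.

Call:
send_rows --rows "0 0 0 0 0 -0.025 -1;0 0 0 0 0 -0.0833 -1;0 0 0 0 0 -0.1833 -1;0 0 0 0 0 -0.2833 -1;0 0 0 0 0 -0.3333 -1;0 0 0 0 0 -0.3333 -1"

```text
time: 27.92
eef_pos: [0.4528, -0.3065, 0.2476]
tcp_rot: [0.003, 1.0, -0.002, 0.002]
contact_force: [0.1, 0.3, -1.5]
opening: 0.618
finger_force: 44.0
```

```bash
python3 - <<'E'
from h import *
p=scan("w13.png",ts=("pegbox",))
go((.52,0,.24,90),(.598,.3255,.24,92),(.598,.3255,.06,92))
E
```

```text
pegbox 0.78 [ 0.4361 -0.3061  0.2534] [323. 259.]
t 28.02 now [ 0.4511 -0.3049  0.2427] yawy 89.7 j6 -2.3456640470975585
turn [ 0.1 -0.1 -0.3] shift [-67.1 305.3   3.1]
turn [ 0.1 -0.1 -2.3] shift [-143.3  631.2    3.5]
turn [ 0.1 -0.1 -2.3] shift [-143.6  630.9  183.5]
```

Converted, 427 mm / 600 = 0.7117, 372 mm / 600 = 0.62.

Call:
send_rows --rows "0 0 0 -0.0167 0.075 0 -1;0 0 0 -0.0367 0.1633 0 -1;0 0 0 -0.0583 0.2533 0 -1;0 0 0 -0.0783 0.345 0 -1;0 0 0 -0.1 0.4367 0 -1;0 0 0 -0.12 0.5283 0 -1;0 0 0 -0.1417 0.62 0 -1;0 0 0 -0.1617 0.7117 0 -1"

```text
time: 29.02
eef_pos: [0.55, 0.1226, 0.2407]
tcp_rot: [0.003, 1.0, -0.0, -0.003]
contact_force: [0.5, 0.1, -1.6]
opening: 0.62
finger_force: 43.9
```

Converted, 202 mm / 600 = 0.3367, 190 mm / 600 = 0.3167, -2 degrees / 120 = -0.0167.

Call:
send_rows --rows "0 0 -0.0083 -0.02 0.0833 0 -1;0 0 -0.0167 -0.04 0.175 0 -1;0 0 -0.0167 -0.06 0.2583 0 -1;0 0 -0.0167 -0.0733 0.3167 0 -1;0 0 -0.0167 -0.0767 0.3367 0.0333 -1;0 0 -0.0167 -0.0767 0.3367 0.1167 -1;0 0 -0.0167 -0.0767 0.3367 0.1833 -1;0 0 -0.0167 -0.0767 0.3367 0.2333 -1"

```text
time: 30.02
eef_pos: [0.5953, 0.3204, 0.0977]
tcp_rot: [-0.014, 1.0, -0.002, -0.004]
contact_force: [0.0, 0.8, -1.9]
opening: 0.622
finger_force: 43.9
```

```bash
python3 - <<'E'
from h import *
p=scan("w14.png",ts=("pegbox","oblong_mat"))
go((.598,.3255,.06,92),(.598,.3255,.045,92))
E
```

```text
pegbox 0.63 [0.5755 0.3216 0.1019] [327. 250.]
oblong_mat 0.73 [0.5379 0.323  0.0045] [330. 137.]
t 30.18 now [0.5953 0.3205 0.0988] yawy 91.6 j6 -1.2546614463981833
turn [-0.2 -0.6 -0.4] shift [-3.2  5.  38.7]
turn [-0.2 -0.6 -0.4] shift [-3.4  5.1 53.7]
```

View pics/w14.png

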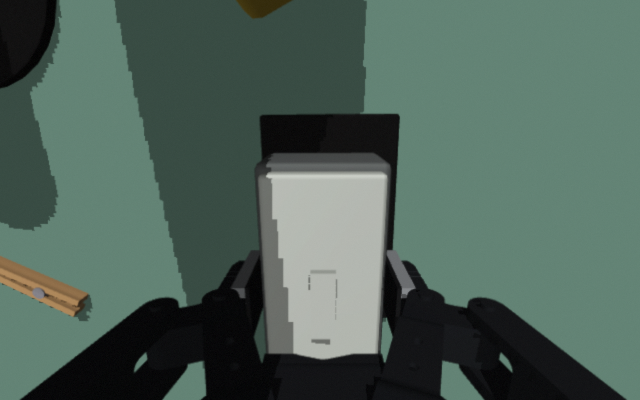

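The box is held over the oblong mat and parallel to it; the mat's far edge is at (262..398,115). It needs to go 5 mm to the right, then down.

Converted, 53 mm / 600 = 0.0883, 49 mm / 600 = 0.0817, -0.5 degrees / 120 = -0.0042.

Call:
send_rows --rows "0 -0.0042 0 -0.005 0.0083 0.025 -1;0 -0.0042 0 -0.005 0.0083 0.05 -1;0 -0.0042 0 -0.005 0.0083 0.07 -1;0 -0.0042 0 -0.005 0.0083 0.0817 -1;0 -0.0042 0 -0.005 0.0083 0.0883 -1;0 -0.0042 0 -0.005 0.0083 0.0883 -1"

```text
time: 30.92
eef_pos: [0.6013, 0.3277, 0.0512]
tcp_rot: [-0.015, 1.0, 0.0, 0.004]
contact_force: [1.3, -0.1, -2.2]
opening: 0.621
finger_force: 44.0
```

```bash
python3 - <<'E'
from h import *
print(ctrl.get_state()["contact_force"]); go((.598,.3255,.045,92))
E
```

```text
[ 1.299  -0.0528 -2.2155]
t 30.93 now [0.6013 0.3277 0.0512] yawy 91.7 j6 -1.245963967208224
turn [-0.   0.5 -0.3] shift [ 3.4 -2.1  6.2]
```

Converted, 5 mm / 600 = 0.0083, 4 mm / 600 = 0.0067, 0.5 degrees / 120 = 0.0042.

Call:
send_rows --rows "0 0.0042 0 0.0033 -0.0017 0.0033 -1;0 0.0042 0 0.0033 -0.0017 0.0067 -1;0 0.0042 0 0.0033 -0.0017 0.0083 -1;0 0.0042 0 0.0033 -0.0017 0.0083 -1;0 0.0042 0 0.0033 -0.0017 0.0083 -1"

```text
time: 31.55
eef_pos: [0.5994, 0.3267, 0.0463]
tcp_rot: [-0.015, 1.0, -0.0, 0.0]
contact_force: [0.4, 1.5, -2.8]
opening: 0.624
finger_force: 44.0
```

```bash
python3 - <<'E'
from h import *
print(ctrl.get_state()["contact_force"]); go((.598,.3255,.045,92))
E
```

```text
[ 0.4263  1.4553 -2.8198]
t 31.55 now [0.5994 0.3267 0.0463] yawy 91.7 j6 -1.249340736606454
turn [-0.   0.  -0.3] shift [ 1.5 -1.1  1.3]
```

Still carrying the weight. Another 2 mm down, then release.

Converted, 2 mm / 600 = 0.0033, -1 mm / 600 = -0.0017.

Call:
send_rows --rows "0 0 0 0.0017 -0.0017 0.0017 -1;0 0 0 0.0017 -0.0017 0.0033 -1;0 0 0 0.0017 -0.0017 0.0033 -1;0 0 0 0.0017 -0.0017 0.0033 0.6;0 0 0 0.0017 -0.0017 0.0033 0.6;0 0 0 0.0017 -0.0017 0.0033 1;0 0 0 0.0017 -0.0017 0.0033 1;0 0 0 0.0017 -0.0017 0.0033 1"

```text
time: 32.55
eef_pos: [0.5984, 0.3256, 0.0442]
tcp_rot: [-0.015, 1.0, -0.0, -0.0]
contact_force: [-0.5, 0.7, -0.3]
opening: 1.002
finger_force: 0.0
```

Converted, -230 mm / 600 = -0.3833, -200 mm / 600 = -0.3333.

Call:
send_rows --rows "0 0 0 0 0 -0.0167 1;0 0 0 0 0 -0.0667 1;0 0 0 0 0 -0.1333 1;0 0 0 0 0 -0.2333 1;0 0 0 0 0 -0.3333 1;0 0 0 0 0 -0.3833 1;0 0 0 0 0 -0.3833 1;0 0 0 0 0 -0.3833 1"

```text
time: 33.55
eef_pos: [0.5977, 0.3254, 0.2729]
tcp_rot: [-0.015, 1.0, -0.0, -0.001]
contact_force: [-1.0, -0.4, -0.8]
opening: 1.001
finger_force: 0.0
```

```bash
python3 - <<'E'
from h import *
def lid(p,box,sat=40,val=110,z=.055,dark=False):
    x0,x1,y0,y1=box; hsv=cv2.cvtColor(p["color"],cv2.COLOR_RGB2HSV)
    m=(hsv[...,2]<30) if dark else ((hsv[...,1]<sat)&(hsv[...,2]>val)); k=np.zeros_like(m); k[y0:y1,x0:x1]=1; m=(m&k).astype(np.uint8)
    n,l,st,c=cv2.connectedComponentsWithStats(m); i=1+st[1:,4].argmax(); e,_=cv2.findContours((l==i).astype(np.uint8),0,1)
    b=cv2.boxPoints(cv2.minAreaRect(e[0])); w=pix2w(p,b,z); d=[w[k+1]-w[k] for k in range(2)]
    print(b.round().tolist(),w.mean(0),[(np.hypot(*x[:2]).round(3),np.degrees(np.arctan2(x[1],x[0])).round(1)) for x in d])
p=scan("w15.png",ts=("pegbox","oblong_mat"))
lid(p,(230,420,80,260)); lid(p,(230,420,80,260),z=.008,dark=True)
scan("top2.png","top"); scan("scene2.png","scene",ts=("tub","glass","pegbox","peg1"))
E
```

```text
pegbox 0.61 [0.5954 0.3269 0.0489] [324. 180.]
oblong_mat 0.79 [0.574  0.3176 0.    ] [317. 155.]
[[301.0, 136.0], [345.0, 136.0], [345.0, 230.0], [301.0, 230.0]] [0.5991 0.3257 0.055 ] [(np.float64(0.045), np.float64(91.6)), (np.float64(0.103), np.float64(2.7))]
[[284.0, 112.0], [359.0, 112.0], [359.0, 232.0], [284.0, 232.0]] [0.5969 0.3238 0.008 ] [(np.float64(0.087), np.float64(91.6)), (np.float64(0.148), np.float64(3.4))]
tub 0.93 [0.2522 0.2224 0.0743] [232. 281.]
tub 0.85 [0.4122 0.2779 0.072 ] [214. 219.]
tub 0.83 [ 0.6105 -0.1055  0.0801] [359. 149.]
glass 0.57 [0.4551 0.0967 0.056 ] [283. 206.]
pegbox 0.85 [0.5977 0.3178 0.0544] [206. 153.]
square_mat 0.84 [ 0.5892 -0.0928  0.0074] [353. 163.]
round_mat 0.74 [0.4363 0.0765 0.0083] [292. 215.]
oblong_mat 0.87 [0.5696 0.2998 0.0087] [215. 167.]
trivet 0.78 [ 0.4498 -0.3074  0.0064] [428. 213.]
peg1 0.59 [0.6499 0.0957 0.0091] [287. 141.]
peg1 0.58 [ 0.4049 -0.1051  0.0105] [356. 227.]
tub 0.97 [0.435  0.2561 0.0701] [364. 136.]
tub 0.8 [0.2664 0.2014 0.0635] [304. 128.]
tub 0.68 [ 0.6302 -0.1401  0.0794] [350. 255.]
pegbox 0.6 [0.6084 0.298  0.0434] [425. 158.]
pegbox 0.45 [ 0.6545 -0.1506  0.0099] [355. 283.]
pegbox 0.2 [ 0.6474 -0.3396  0.0124] [300. 350.]
peg1 0.72 [ 0.6472 -0.3403  0.0106] [300. 351.]
peg1 0.62 [0.6571 0.0971 0.0056] [407. 217.]
peg1 0.49 [ 0.4176 -0.108   0.0131] [280. 225.]
```

All three are within a few mm of their mat centres, upright, and the pegs haven't moved. Handing in.

```bash
python3 -c "
from plant import ctrl
print(ctrl.sign_off())"
```

```text
the job is handed in; nothing more can be done
None
```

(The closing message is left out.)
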